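# Book in a bearing cup: clear the check plate and set the key lug to the mark

### The job

The copper washer stack left on the grey check plate is scrap: send it down the chute into the bin first. Then stand the bronze bearing cup upright in the white ring at the centre of the plate, with its blue key lug turned squarely to the orange mark; set it down gently, do not let it drop, and let go. Leave the iron tappet, the brass thermostat bulb and the green grease can where they are.

Things in the scene. Friction and masses are not known exactly. Their poses are not given: they have to be found in the camera images.
- plate: fixed grey check plate: disc 150 mm across, 10 mm thick; origin at the centre of its underside (its top is 10 mm higher). A white ring, 65 mm across (59 mm inside), marks the cup's place at its centre. Its +x points to the orange mark: a stripe 34 to 56 mm from the centre with an orange post behind it. A dark stop post stands on -x; the +y and -y sides are open. Place and yaw (any) vary
- plate_mark (a point): outer end of the orange stripe on the plate's top, 56 mm from its centre along its +x. The orange post behind it: inner face 59 mm from the centre, 8 mm thick, 18 mm wide (y), top 50 mm above the counter
- plate_stop (a point): foot of the dark stop post's inner face on the plate's top, 56 mm from the centre along -x. The post is 8 mm thick, 50 mm wide (y), top 50 mm above the counter
- stack: scrap stack of copper crush washers held together as one piece: upright cylinder 42 mm across and 24 mm high, with a 16 mm steel pin head standing 3 mm above the top; about 0.14 kg; origin at the centre of its underside. It starts standing on the check plate, up to some 15 mm off its centre
- chute: fixed sheet-metal chute on a stand, running down along its own -y at 50 degrees into a blue bin on the counter (bin 260 by 260 mm, 90 mm high, open top, from 45 to 305 mm along -y of the origin). Origin on the counter, mid-width. 177 mm clear (x) between side walls 45 mm high; upper edge 48 mm to +y, 207 mm above the counter, over an upright front sheet. Place and yaw vary
- chute_drop (a point): point on the sloping sheet's upper surface, mid-width, 10 mm to the chute's +y of its origin and 162 mm above the counter: a good place to let a part go. The sheet rises 1.19 mm per mm along the chute's +y from here and falls along -y; the stack slides or rolls down by itself
- cup: bronze bearing cup, upright cylinder 56 mm across and 45 mm high, closed by a black plug 4 mm below the rim, about 0.45 kg; origin at the centre of its underside, +z up its axis. A blue-painted key lug juts from its side along its own +x: 12 mm wide, reaching 42 mm from the axis, from 6 to 40 mm above the underside
- cup_lug (a point): outer face of the cup's key lug, 42 mm from its axis, 23 mm above its underside
- tappet: bystander: black iron tappet standing on its 36 mm head (10 mm high), stem 24 mm across, 56 mm high in all; origin at the centre of its underside
- bulb: bystander: brass thermostat bulb lying along its own x, 80 mm long, 20 mm wide and high; origin below its middle, on the counter
- can: bystander: green grease can 56 mm across, body 105 mm high, 120 mm with its black cap (24 mm across); origin at the centre of its underside

How it is judged (in metres and radians):
On the way, in this order (a step that is already met when the one before it is completed fails the run):
1. the washer stack is on the chute's sloping sheet, between its side walls (x of stack in the frame of chute between -0.088 and 0.088 m and y of stack in the frame of chute between -0.075 and 0.055 m and z of stack in the frame of chute between 0.06 and 0.24 m), for 0.02 s.
2. the washer stack has gone down the chute and lies in the bin (x of stack in the frame of chute between -0.125 and 0.125 m and y of stack in the frame of chute between -0.3 and -0.045 m and z of stack in the frame of chute below 0.05 m), for 0.2 s.
3. the cup stands in the ring on the check plate, lug to the orange mark (horizontal distance between cup and plate below 0.007 m and angle between the x axis of cup and the x axis of plate, either way round below 0.14 rad and x of cup_lug in the frame of plate above 0.025 m and angle between cup's own z axis and vertical below 0.06 rad and z of cup in the frame of plate between 0.006 and 0.014 m), for 0.2 s.
At the end, for the whole second after the job is handed in: The washer stack lies in the bin at the foot of the chute, at rest. The bearing cup stands upright on the check plate's top, its axis within 7 mm of the plate's centre, its key lug pointing along the plate's +x (to the orange mark) within 8 degrees, at rest and released (all of step 2 and all of step 3 and linear speed of cup below 0.01 m/s and angular speed of cup below 0.1 rad/s and contact force between cup and the fingers below 0.05 N and linear speed of stack below 0.02 m/s); the robot touches nothing.
It fails at once if the iron tappet is shifted by more than 15 mm or tilted over (distance of tappet from where it was at the start of the episode above 0.015 m or angle between tappet's own z axis and vertical above 0.2 rad).
It fails at once if the thermostat bulb is shifted by more than 15 mm or tilted over (distance of bulb from where it was at the start of the episode above 0.015 m or angle between bulb's own z axis and vertical above 0.2 rad).
It fails at once if the grease can is shifted by more than 15 mm or tilted over (distance of can from where it was at the start of the episode above 0.015 m or angle between can's own z axis and vertical above 0.2 rad).
It fails at once if the cup is let fall onto the plate from more than about 6 mm (horizontal distance between cup and plate below 0.06 m and contact force between cup and the fingers below 0.05 N and linear speed of cup above 0.35 m/s).
It also fails if it takes over 69 s, if anything falls off the work surface, if the arm or the gripper's body presses on something with over 40 N, if the wrist force passes 120 N, or if a joint passes its speed limit or range.

### The arm

A 6-joint arm with a two-finger parallel gripper is mounted at the origin on the work surface. World frame = base frame: x ahead of the robot, y to its left, z up, the work surface at z = 0. Lengths are in m, angles in degrees, forces in N, time in s.
With the tool pointing down it reaches from about 0.275 to 0.825 m from the base axis. Payload 5.2 kg.
Tool frame: the origin (TCP) lies at the very end of the fingers, on their centre line; the grasp point (between the pads) lies 19 mm behind it; z points along the fingers, y is the direction in which the jaws open and shut (so a half turn about z gives the same grasp; the last joint's range is limited). The gripper opens to 93 mm and grips with 3 to 60 N. Pads are 15 mm wide; open, the fingers measure 128 mm over their backs; the gripper's body (75 mm by 188 mm) begins 65 mm behind the grasp point.
Start: joints at [51.52, 14.817, 87.949, -0, 77.235, -11.62], TCP at [0.248, 0.491, 0.219] pointing down, gripper open.
Joint ranges: [-179.93, 179.93], [-52.35, 119.4], [10.71, 147.94], [-69.91, 249.91], [12.55, 155.21], [-178.61, 178.61]. Speed limits (degrees/s): [147.25, 147.25, 180, 180, 180, 180].

### API

Orientations are given as [roll, pitch, yaw] about the fixed x, y, z axes, in that order (R = Rz(yaw) Ry(pitch) Rx(roll)).
In Python, from plant import ctrl, eyes gives the robot as it stands.
- The arm moves only by the tool apply_moves, never from a script. Its argument "commands" is a list of rows, each a list of 7 numbers: the opening, from 0 (shut) to 1 (fully open), then the shift along the tool's x, y, z in mm, then the turn, a rotation vector about the tool's x, y, z in degrees. A call has 1 to 10 rows; each row shifts and turns the commanded pose from where the row before left it, along the tool's axes as they then stand; what a row does not reach is not made up. A row lasts 1/10 s, in which the tool goes at most 50 mm and 8.59 degrees, less where a joint would pass 70% of its speed; a pose out of reach is approached as far as the arm can. A call is refused whole if a number of a shift passes 50 or a number of a turn 8.59, either way. A call with a gripper value outside its range is refused whole. The fingers move at their own pace and stop on an object; "force" is the grip in N (left out, the last holds). Time passes only in rows, so rows that do not move let the fingers close. It gives the time, the measured TCP pose, the force and the opening at its end, in the units of the state.
- ctrl.get_obs(): the state, without advancing time (a new reading comes with each control period).
- eyes.grab_frame(name): name is "scene" or "top"; returns the picture (480x640x3 uint8, red, green, blue); there is no depth.
- eyes.get_calibration(name): a dict with "fx", "fy", "cx", "cy" (pixels), "k1" (the pictures are not rectified: a ray, as slopes to the right and down, at radius r is drawn at 1 + k1 r^2 times it, then the intrinsics apply), "extrinsics" (4x4, takes a point from world to camera coordinates). Camera axes: x right, y down, z forward; pixel columns grow to the right and rows downward; lengths in m; the calibration is good to about 2 mm. A picture is of the moment at which its call begins. get_calibration takes no time and is no camera call.
- ctrl.sign_off(): hands the job in, once; it reports no verdict.
Trained networks look in the newest picture that a camera, given by its name, has taken for a name from the list of things; names that differ only in an ending like _2 or _b are one class to them, and where a whole thing is asked for, a point or a joint stands for the part that bears it (a point fixed in the world has none). Each returns a list of dicts, best first, with "confidence" (0 to 1); they miss things now and then, are a little off and sometimes report something else, mostly with a low value. They report only what shows in the picture. A call takes as long as a camera call.
- eyes.find_in(target, camera): "uv" ([column, row] in pixels, amid what is visible of it).
The state is a dict: "time": time; "joint_positions": joint angles; "qvel": joint speeds; "joint_efforts": joint torques, N m; "tool_pos": TCP position; "tcp_rot": TCP orientation; "contact_force": force on the tool from outside, world axes, zero at the start; "torque": the same for the moment, N m; "width": finger opening in m.
Only numpy, scipy, OpenCV 4.12 (cv2) and the standard library are available. Lean on these libraries where they do the work, as an engineer would, in place of code of your own. Each camera call takes 0.05 s, during which the arm holds its last target.

## Working session

There is one attempt and no reset: what is moved stays moved. The work goes in short steps, Python scripts to look and compute and a tool call to move; the robot and the scene stay as the last step left them, time stands still between calls to the robot, and variables do not carry over. Pictures are saved under pics/ and viewed, and the job is handed in when it is done.

Besides the shell and the picture viewer there is one more tool, called after "Emit:" by a JSON object that holds its "method" and its "body". apply_moves: Moves the arm, as the interface text tells. Its arguments: {"type":"object","properties":{"commands":{"type":"array"},"force":{"type":"number"}},"required":["commands"]}

```bash
ls; mkdir -p pics
python3 - <<'E'
from plant import ctrl, eyes
import cv2
o=ctrl.get_obs(); print(o)
for n in ("scene","top"):
    im=eyes.grab_frame(n); cv2.imwrite(f"pics/{n}0.png",im[:,:,::-1])
    c=eyes.get_calibration(n); print(n,c)
    for t in ["plate","plate_mark","plate_stop","stack","chute","chute_drop","cup","cup_lug","tappet","bulb","can"]:
        print(t,[(x["uv"],round(x["confidence"],2)) for x in eyes.find_in(t,n)][:2])
E
```

```text
pics
{'time': 0.0, 'joint_positions': array([ 5.15181902e+01,  1.48584687e+01,  8.80118453e+01,  1.30447005e-03,
        7.72346256e+01, -1.16184662e+01]), 'qvel': array([-0.00884923, -0.07720793,  0.0291773 ,  0.0360791 ,  0.12776864,
       -0.16599673]), 'joint_efforts': array([-2.11880586e-03, -4.37310612e+01, -2.83991933e+01,  7.15815648e-02,
        4.16736631e-02, -5.86591273e-05]), 'tool_pos': array([0.24813515, 0.49022395, 0.21781977]), 'tcp_rot': array([-1.79897467e+02, -2.23797860e-02,  1.53136347e+02]), 'contact_force': array([ 0.18892953, -0.74786992,  0.09428756]), 'torque': array([-0.02526433,  0.01070087,  0.02738571]), 'width': 0.09278287291052784}
scene {'fx': 478.8312146454897, 'fy': 478.8312146454897, 'cx': 321.3842582078726, 'cy': 241.6695810833075, 'k1': -0.01696568995064788, 'extrinsics': array([[ 0.46071975,  0.88753874, -0.00350658, -0.19363437],
       [ 0.5212031 , -0.27374924, -0.80833699, -0.18434161],
       [-0.71839032,  0.37058917, -0.58870962,  1.30182183],
       [ 0.        ,  0.        ,  0.        ,  1.        ]])}
plate [([307.3, 291.4], 0.71)]

[... 509 characters left out ...]
036555177148176317, 'extrinsics': array([[-0.00602269, -0.99997721,  0.00305063, -0.03823021],
       [-0.97987953,  0.00529297, -0.19951966,  0.53639072],
       [ 0.19949897, -0.0041909 , -0.97988907,  0.97870049],
       [ 0.        ,  0.        ,  0.        ,  1.        ]])}
plate [([330.4, 255.1], 0.88)]
plate_mark [([337.9, 255.1], 0.7), ([206.7, 229.4], 0.7)]
plate_stop [([334.4, 251.7], 0.9)]
stack [([336.1, 259.9], 0.68)]
chute [([541.8, 258.8], 0.55)]
chute_drop [([544.5, 258.0], 0.81), ([341.5, 258.3], 0.59)]
cup [([203.8, 227.8], 0.78), ([337.3, 254.1], 0.6)]
cup_lug [([207.2, 228.8], 0.96)]
tappet [([250.8, 225.0], 0.5)]
bulb [([255.9, 288.3], 0.84)]
can [([198.8, 267.9], 0.58)]
```

View pics/scene0.png

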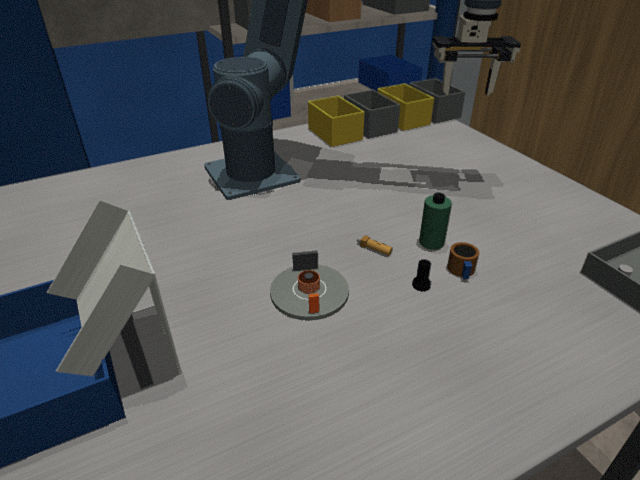

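View pics/top0.png

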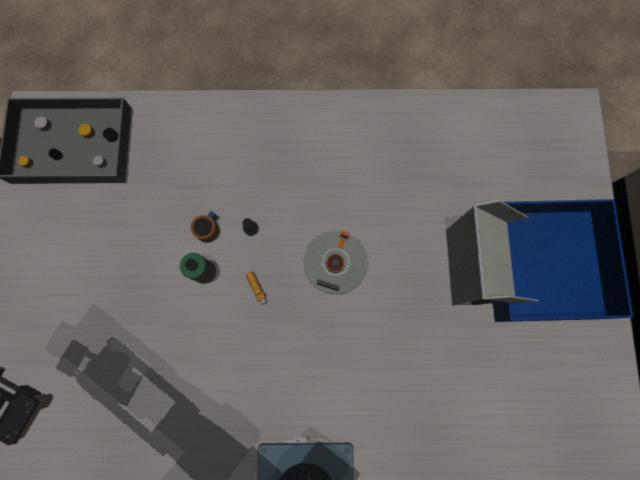

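The scene view shows the plate and stack at about (308,285), with the orange post in front at (314,303) and the cup at (463,260). In the top view the plate is at (336,262), the cup at (204,228) with its lug at (213,215), and the chute is on the right. Next I'll zoom in to measure.

Run:
```python
import cv2
a=cv2.imread("pics/top0.png"); s=cv2.imread("pics/scene0.png")
def z(im,x,y,w,h,k): return cv2.resize(im[y:y+h,x:x+w],None,fx=k,fy=k,interpolation=cv2.INTER_CUBIC)
cv2.imwrite("pics/t_plate.png",z(a,295,222,80,75,8))
cv2.imwrite("pics/t_cup.png",z(a,180,195,90,75,8))
cv2.imwrite("pics/s_plate.png",z(s,260,240,100,80,8))
cv2.imwrite("pics/s_cup.png",z(s,400,190,90,105,5))
cv2.imwrite("pics/t_chute.png",z(a,440,190,200,140,4))
```

```text
(no output)
```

View pics/t_plate.png

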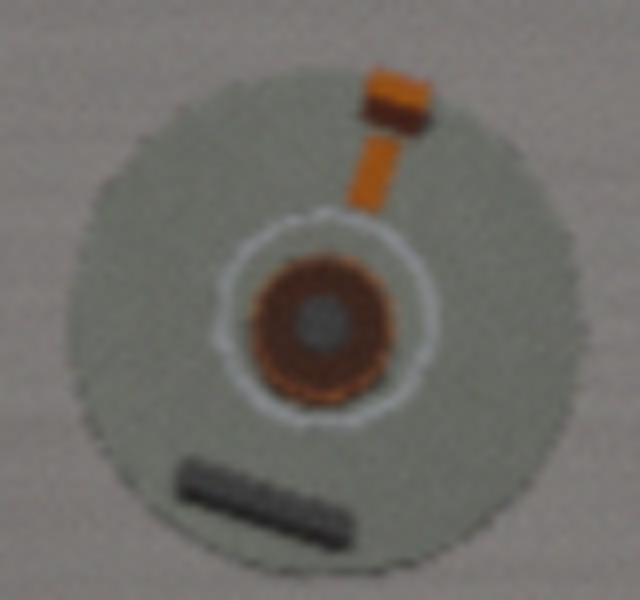

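View pics/t_cup.png

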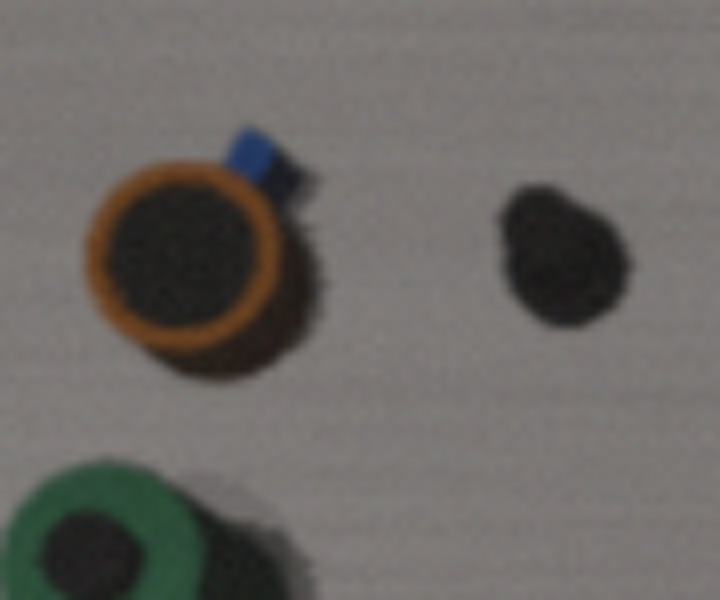

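View pics/s_plate.png

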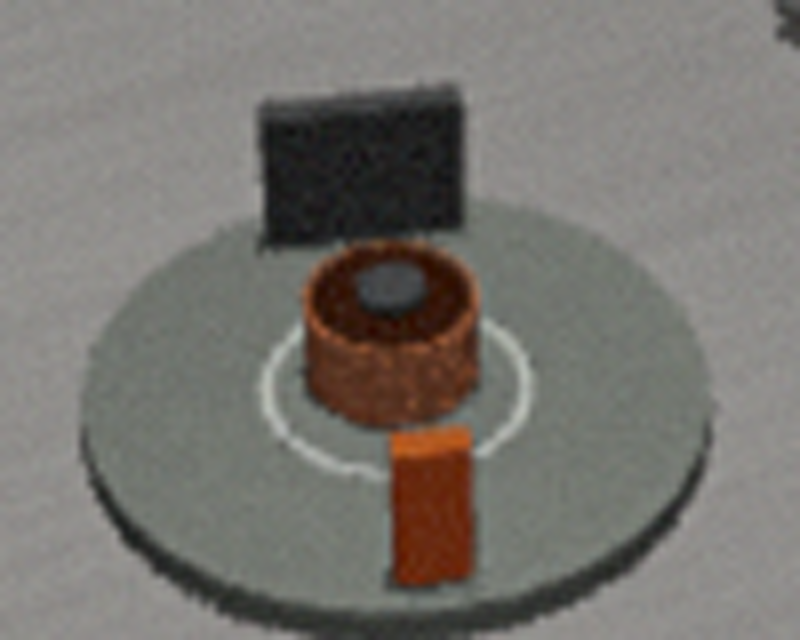

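View pics/s_cup.png

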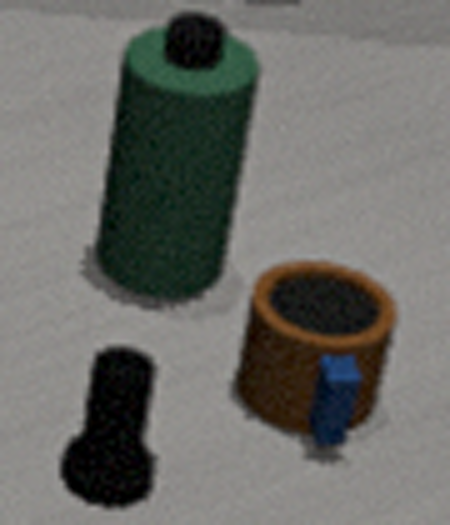

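View pics/t_chute.png

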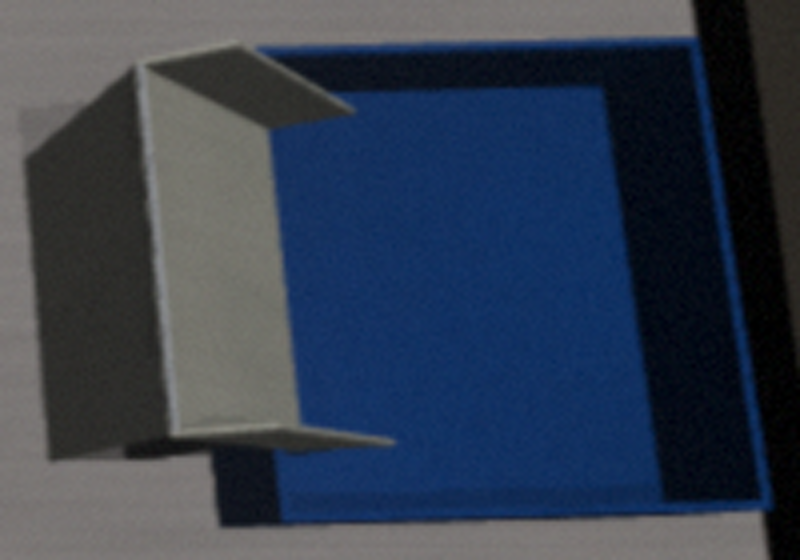

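```bash
cat > h.py <<'E'
import numpy as np, cv2
from plant import ctrl, eyes
C={n:eyes.get_calibration(n) for n in ("scene","top")}
def proj(n,P):
    c=C[n];E=c["extrinsics"];p=np.atleast_2d(P)@E[:3,:3].T+E[:3,3]
    s=p[:,:2]/p[:,2:];s=s*(1+c["k1"]*(s**2).sum(1,keepdims=True))
    return s*[c["fx"],c["fy"]]+[c["cx"],c["cy"]]
def ray(n,uv):
    c=C[n];E=c["extrinsics"];K=np.array([[c["fx"],0,c["cx"]],[0,c["fy"],c["cy"]],[0,0,1]])
    s=cv2.undistortPoints(np.array([[uv]],float),K,np.array([c["k1"],0,0,0]))[0,0]
    d=E[:3,:3].T@np.append(s,1);return -E[:3,:3].T@E[:3,3],d/np.linalg.norm(d)
def atz(n,uv,z):
    o,d=ray(n,uv);return o+d*(z-o[2])/d[2]
def tri(a,b):
    (o1,d1),(o2,d2)=ray("top",a),ray("scene",b)
    M=np.stack([d1,-d2],1);t=np.linalg.lstsq(M,o2-o1,rcond=None)[0]
    p,q=o1+d1*t[0],o2+d2*t[1];return (p+q)/2,np.linalg.norm(p-q)
def cr(x0,y0,k,x,y): return (x0+(x+.5)/k-.5,y0+(y+.5)/k-.5)
E
python3 - <<'E'
from h import *
tp=lambda x,y:cr(295,222,8,x,y); sp=lambda x,y:cr(260,240,8,x,y)
tc=lambda x,y:cr(180,195,8,x,y); sc=lambda x,y:cr(400,190,5,x,y)
print("pin",tri(tp(323,321),sp(393,285)))
print("ring top-only z.01",atz("top",tp(327,317),.01))
print("plate c",atz("top",tp(327,321),.01),atz("scene",sp(397,390),.01))
pts=[(262,385),(533,385),(350,473)]
print([atz("scene",sp(*p),.01).round(4) for p in pts])
print("ring LRTB top",[atz("top",tp(*p),.01).round(4) for p in [(217,317),(438,317),(327,210),(327,427)]])
print("stripe",[atz("top",tp(*p),.01).round(4) for p in [(386,140),(366,210)]])
print("post top",[atz("top",tp(*p),.05).round(4) for p in [(401,88)]], atz("scene",sp(432,442),.05))
print("stop top",[atz("top",tp(*p),.05).round(4) for p in [(182,475),(352,535)]])
print("cup rim",tri(tc(185,256),sc(323,305)))
print("lug top",tri(tc(250,152),sc(340,368)))
print("tappet top",atz("top",tc(535,212),.056),atz("scene",sc(125,360),.056))
print("can cap",tri(tc(92,558),sc(195,28)))
s=cv2.imread("pics/scene0.png");cv2.imwrite("pics/s_chute.png",cv2.resize(s[190:470,0:200],None,fx=2.1,fy=2.1,interpolation=cv2.INTER_CUBIC))
E
```

```text
pin (array([ 0.49625205, -0.06852001,  0.03716424]), np.float64(0.004270398636058354))
ring top-only z.01 [ 0.50092284 -0.07253847  0.01      ]
plate c [ 0.49974155 -0.07252445  0.01      ] [ 0.50291469 -0.06894761  0.01      ]
[array([ 0.4864, -0.0966,  0.01  ]), array([ 0.5163, -0.0395,  0.01  ]), array([ 0.5237, -0.0913,  0.01  ])]
ring LRTB top [array([ 0.5011, -0.0404,  0.01  ]), array([ 0.5007, -0.1049,  0.01  ]), array([ 0.5327, -0.0729,  0.01  ]), array([ 0.4686, -0.0722,  0.01  ])]
stripe [array([ 0.5536, -0.0906,  0.01  ]), array([ 0.5327, -0.0844,  0.01  ])]
post top [array([ 0.5603, -0.093 ,  0.05  ])] [ 0.56242578 -0.08896494  0.05      ]
stop top [array([ 0.4502, -0.0303,  0.05  ]), array([ 0.4332, -0.0774,  0.05  ])]
cup rim (array([0.57889074, 0.23407813, 0.04348225]), np.float64(0.004391943692470057))
lug top (array([0.61013545, 0.21697404, 0.04021701]), np.float64(0.0030586118601337847))
tappet top [0.58686932 0.13013259 0.056     ] [0.58306432 0.13444045 0.056     ]
can cap (array([0.48002456, 0.23551377, 0.11809907]), np.float64(0.0054664217904431866))
```

View pics/s_chute.png

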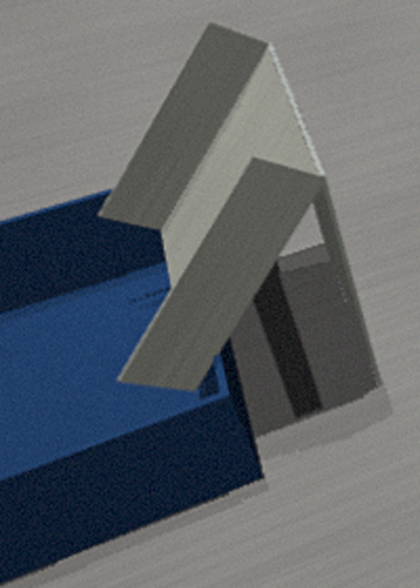

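Run:
```python
from h import *
t=lambda x,y:cr(440,190,4,x,y); s=lambda x,y:cr(0,190,2.1,x,y)
A=tri(t(140,67),s(322,177));B=tri(t(176,436),s(268,45));print(A,B)
for nm,a,b in (("tri",A[0],B[0]),("top",atz("top",t(140,67),.207),atz("top",t(176,436),.207)),("scene",atz("scene",s(322,177),.207),atz("scene",s(268,45),.207))):
    d=a-b; print(nm,a,b,"w",np.hypot(*d[:2]),"yaw",np.degrees(np.arctan2(d[1],d[0])))
    yaw=np.arctan2(d[1],d[0]); ey=np.array([-np.sin(yaw),np.cos(yaw)]); o=((a+b)/2)[:2]-.048*ey
    print(" origin",o,"drop",o+.01*ey)
```

```text
(array([ 0.57669493, -0.33742857,  0.20439917]), np.float64(0.003638098710552679)) (array([ 0.39712387, -0.34141386,  0.20470509]), np.float64(0.003172519853757502))
tri [ 0.57669493 -0.33742857  0.20439917] [ 0.39712387 -0.34141386  0.20470509] w 0.1796152697036387 yaw 1.2713808641829554
 origin [ 0.48797442 -0.3874094 ] drop [ 0.48775254 -0.37741186]
top [ 0.5756488  -0.33838305  0.207     ] [ 0.39665807 -0.34224559  0.207     ] w 0.1790323948941963 yaw 1.2362267467261685
 origin [ 0.48718901 -0.38830315] drop [ 0.48697327 -0.37830547]
scene [ 0.58117739 -0.33591564  0.207     ] [ 0.40234468 -0.34008621  0.207     ] w 0.1788813313770146 yaw 1.335957179864759
 origin [ 0.49288014 -0.38598788] drop [ 0.492647  -0.3759906]
```

```bash
cat >> h.py <<'E'
from scipy.spatial.transform import Rotation as Ro
def go(P=None,jaw=None,n=1):
    """tool-frame shift (mm, before turn) and turn about tool z to reach P with jaw angle (deg), tool down"""
    o=ctrl.get_obs();R=Ro.from_euler("xyz",o["tcp_rot"],degrees=True).as_matrix()
    print("t",round(o["time"],2),"pos",o["tool_pos"].round(4),"rot",o["tcp_rot"].round(2),"w",round(o["width"],4),"F",o["contact_force"].round(1))
    if P is not None:
        d=R.T@(np.array(P)-o["tool_pos"])*1000;print("tool shift",d.round(1),"len",np.linalg.norm(d).round(1),"per row /%d"%n,(d/n).round(1))
    if jaw is not None:
        Rt=Ro.from_euler("xyz",[180,0,jaw+90],degrees=True).as_matrix()
        print("turn",np.degrees(Ro.from_matrix(R.T@Rt).as_rotvec()).round(2))
E
python3 -c "
from h import *
go([.4965,-.069,.15],71.5,14)"
```

```text
t 1.2 pos [0.2485 0.4907 0.2186] rot [-180.      0.    153.14] w 0.0932 F [ 0.1  0.6 -0.2]
tool shift [-474.1 -387.2   68.7] len 616.0 per row /14 [-33.9 -27.7   4.9]
turn [-0.    0.   -8.36]
```

Emit:
{"method": "apply_moves", "body": {"commands": [[1,-34,-27.7,0,0,0,0],[1,-34,-27.7,0,0,0,0],[1,-34,-27.7,0,0,0,0],[1,-34,-27.7,0,0,0,0],[1,-34,-27.7,0,0,0,0],[1,-34,-27.7,0,0,0,0],[1,-34,-27.7,0,0,0,0],[1,-34,-27.7,0,0,0,0],[1,-34,-27.7,0,0,0,0],[1,-34,-27.7,0,0,0,0]]}}

```text
time: 2.2
tool_pos: [0.4271, 0.0882, 0.219]
tcp_rot: [180.0, 0.0, 153.1]
contact_force: [0.2, 1.1, 0.7]
width: 0.0929
```

Emit:
{"method": "apply_moves", "body": {"commands": [[1,-34,-27.7,15,0,0,0],[1,-34,-27.7,15,0,0,0],[1,-34,-27.7,20,0,0,0],[1,-32,-27.7,20,0,0,0],[1,0,0,20,0,0,-8.4],[1,0,0,0,0,0,0],[1,0,0,0,0,0,0]]}}

```text
time: 2.9
tool_pos: [0.4957, -0.0691, 0.1287]
tcp_rot: [180.0, -0.1, 161.3]
contact_force: [0.4, 0.9, -0.5]
width: 0.0931
```

Run:
```python
from h import *
go([.4965,-.069,.128],71.5)
o=ctrl.get_obs()
for n in ("scene","top"):
    im=eyes.grab_frame(n)[:,:,::-1]; p=proj(n,o["tool_pos"])[0];print(n,p)
    x,y=int(p[0])-50,int(p[1])-45
    k=cv2.resize(im[y:y+90,x:x+100],None,fx=6,fy=6,interpolation=cv2.INTER_CUBIC)
    q=((p-[x,y]+.5)*6-.5).astype(int);cv2.drawMarker(k,tuple(map(int,q)),(0,255,0),0,15,1)
    R=Ro.from_euler("xyz",o["tcp_rot"],degrees=True).as_matrix()
    for s in (-1,1):
        e=proj(n,o["tool_pos"]+R@[0,s*o["width"]/2,0])[0];q=((e-[x,y]+.5)*6-.5);cv2.drawMarker(k,tuple(map(int,q)),(255,0,255),0,15,1)
    cv2.imwrite(f"pics/{n}1.png",k)
```

```text
t 2.9 pos [ 0.4957 -0.0691  0.1287] rot [ 1.7998e+02 -8.0000e-02  1.6133e+02] w 0.0931 F [ 0.4  0.9 -0.5]
tool shift [-0.7  0.4  0.7] len 1.0 per row /1 [-0.7  0.4  0.7]
turn [ 0.02 -0.08 -0.17]
scene [306.05036462 235.39792805]
top [335.62971501 254.54513159]
```

View pics/scene1.png

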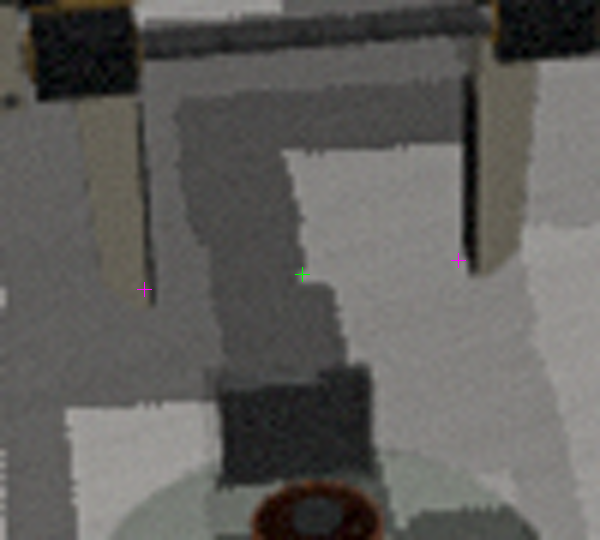

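View pics/top1.png

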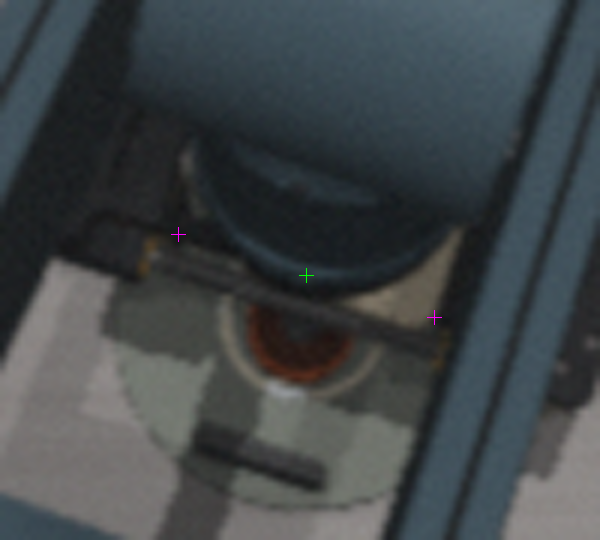

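The scene crop shows the fingertips at about (145,303) and (477,273). That is about 1 px (2 mm) to the right of where I predicted, so averaging the two cameras is a fair estimate. The fingers straddle the stack, so I'll descend and grip.

Emit:
{"method": "apply_moves", "body": {"commands": [[1,-0.7,0.4,35,0,0,0],[1,0,0,35,0,0,0],[1,0,0,30,0,0,0],[1,0,0,10,0,0,0],[1,0,0,5,0,0,0],[1,0,0,0,0,0,0],[0,0,0,0,0,0,0],[0,0,0,0,0,0,0],[0,0,0,0,0,0,0],[0,0,0,0,0,0,0]], "force": 30}}

```text
time: 4.0
tool_pos: [0.4973, -0.0695, 0.0142]
tcp_rot: [-180.0, 0.1, 161.5]
contact_force: [0.2, 0.1, -0.4]
width: 0.0654
```

Emit:
{"method": "apply_moves", "body": {"commands": [[0,0,0,0,0,0,0],[0,0,0,0,0,0,0],[0,0,0,0,0,0,0],[0,0,0,-10,0,0,0],[0,0,0,-20,0,0,0],[0,0,0,-30,0,0,0],[0,0,0,-45,0,0,0],[0,0,0,-45,0,0,0],[0,0,0,-45,0,0,0],[0,0,0,-40,0,0,0]]}}

```text
time: 5.0
tool_pos: [0.4966, -0.0692, 0.2516]
tcp_rot: [-180.0, 0.1, 161.5]
contact_force: [0.7, 0.3, -1.9]
width: 0.0416
```

Run:
```python
from h import *
go([.489,-.377,.245],1.3,8)
for n in ("scene","top"): cv2.imwrite(f"pics/{n}2.png",eyes.grab_frame(n)[:,:,::-1])
```

```text
t 5.0 pos [ 0.4966 -0.0692  0.2516] rot [-1.8000e+02  8.0000e-02  1.6154e+02] w 0.0416 F [ 0.7  0.3 -1.9]
tool shift [ -90.3 -294.4    6.8] len 308.0 per row /8 [-11.3 -36.8   0.8]
turn [5.000e-02 7.000e-02 7.024e+01]
```

View pics/scene2.png

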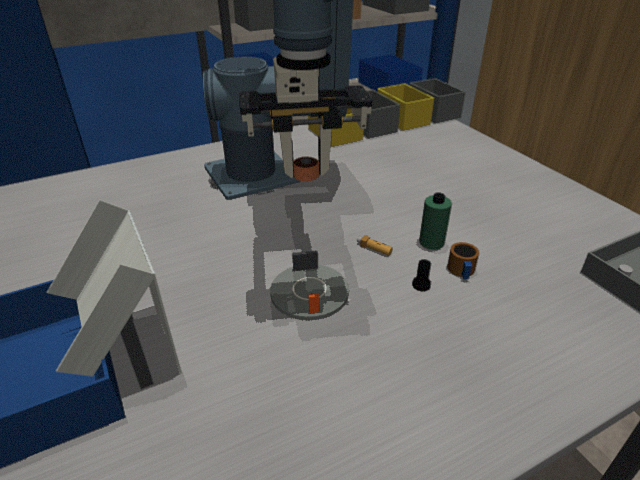

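Emit:
{"method": "apply_moves", "body": {"commands": [[0,0,0,-2,0,0,7.8],[0,0,0,-2,0,0,7.8],[0,0,0,-2,0,0,7.8],[0,0,0,-2,0,0,7.8],[0,0,0,0,0,0,7.8],[0,0,0,0,0,0,7.8],[0,0,0,0,0,0,7.8],[0,0,0,0,0,0,7.8],[0,0,0,0,0,0,7.8],[0,0,0,0,0,0,0]]}}

```text
time: 6.1
tool_pos: [0.4962, -0.069, 0.2558]
tcp_rot: [-179.9, -0.0, 91.3]
contact_force: [-0.3, -0.2, -2.9]
width: 0.0412
```

Emit:
{"method": "apply_moves", "body": {"commands": [[0,-30,-2,0,0,0,0],[0,-40,-2,0,0,0,0],[0,-40,-2,0,0,0,0],[0,-40,-2,0,0,0,0],[0,-40,-2,0,0,0,0],[0,-40,-2,0,0,0,0],[0,-40,-2,0,0,0,0],[0,-30,-1,0,0,0,0],[0,-8,0,0,0,0,0],[0,0,0,0,0,0,0]]}}

```text
time: 7.1
tool_pos: [0.4886, -0.3781, 0.2555]
tcp_rot: [-179.9, -0.1, 91.4]
contact_force: [-0.1, 0.8, -1.3]
width: 0.0412
```

Run:
```python
from h import *
go([.489,-.380,.203],1.3,3)
for n in ("scene","top"): cv2.imwrite(f"pics/{n}3.png",eyes.grab_frame(n)[:,:,::-1])
```

```text
t 7.1 pos [ 0.4886 -0.3781  0.2555] rot [-1.7993e+02 -1.0000e-01  9.1370e+01] w 0.0412 F [-0.1  0.8 -1.3]
tool shift [-2.   0.5 52.5] len 52.5 per row /3 [-0.7  0.2 17.5]
turn [-0.07 -0.1   0.07]
```

View pics/scene3.png

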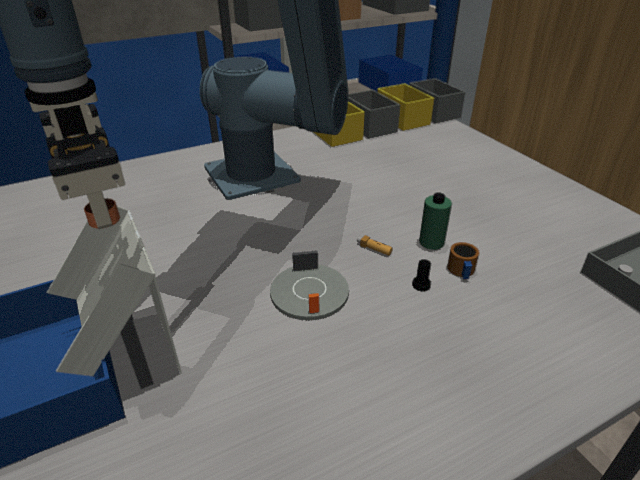

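Emit:
{"method": "apply_moves", "body": {"commands": [[0,-2,0,15,0,0,0],[0,0,0,20,0,0,0],[0,0,0,13,0,0,0],[0,0,0,0,0,0,0],[1,0,0,0,0,0,0],[1,0,0,0,0,0,0],[1,0,0,0,0,0,0],[1,0,0,0,0,0,0],[1,0,0,0,0,0,0],[1,0,0,0,0,0,0]]}}

```text
time: 8.2
tool_pos: [0.4892, -0.3797, 0.2088]
tcp_rot: [180.0, 0.0, 91.3]
contact_force: [0.6, -0.1, 0.0]
width: 0.0847
```

Run:
```python
from h import *
go([.489,-.378,.3],1.3,3)
for n in ("scene","top"): cv2.imwrite(f"pics/{n}4.png",eyes.grab_frame(n)[:,:,::-1])
```

```text
t 8.2 pos [ 0.4892 -0.3797  0.2088] rot [1.7999e+02 1.0000e-02 9.1330e+01] w 0.0847 F [ 0.6 -0.1  0. ]
tool shift [  1.7  -0.1 -91.2] len 91.2 per row /3 [  0.6  -0.  -30.4]
turn [0.01 0.01 0.03]
```

View pics/scene4.png

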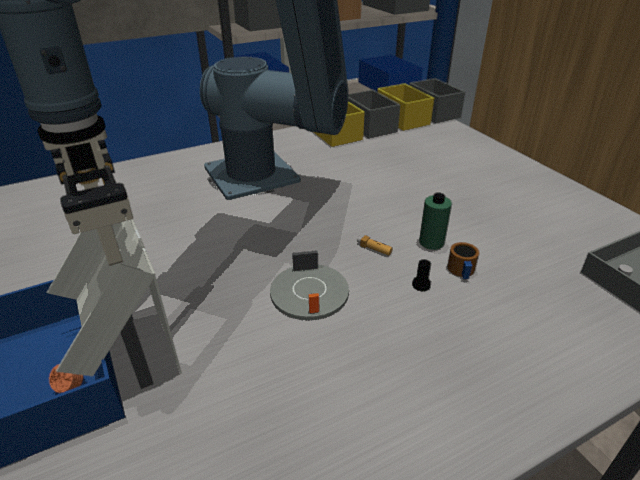

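View pics/top4.png

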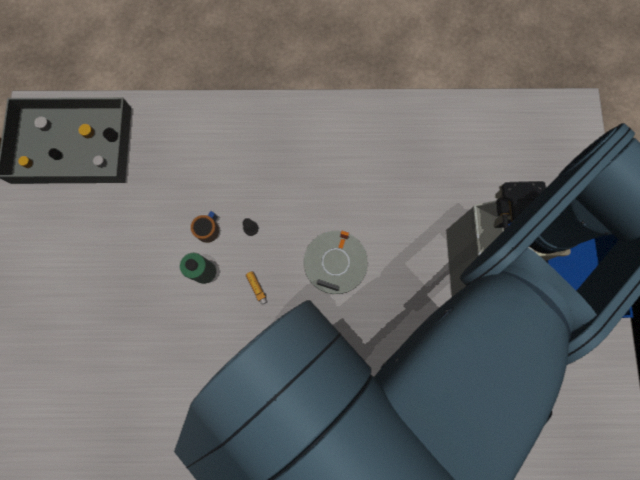

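The stack is in the bin at (67,378) in the scene view. The ring is now empty, at (309,288) in scene and (336,262) in top, so I'll raise the arm and measure the plate pose precisely.

Emit:
{"method": "apply_moves", "body": {"commands": [[1,0,0,-15,0,0,0],[1,0,0,-30,0,0,0],[1,0,0,-40,0,0,0],[1,0,0,-10,0,0,0]]}}

```text
time: 8.7
tool_pos: [0.4903, -0.3808, 0.3086]
tcp_rot: [179.7, 0.3, 91.3]
contact_force: [0.6, -0.4, 1.7]
width: 0.093
```

```bash
cat > fit.py <<'E'
from h import *
from scipy.optimize import least_squares
def ringfit(n,im,c0=(.5015,-.0708),r0=.031,z=.01):
    hsv=cv2.cvtColor(im,cv2.COLOR_BGR2HSV)
    # white: brightness above local
    g=im.astype(float).min(2); 
    th=np.linspace(0,2*np.pi,120,endpoint=False);rr=np.arange(.022,.0405,.0004);pts=[]
    for t in th:
        P=np.array([[c0[0]+r*np.cos(t),c0[1]+r*np.sin(t),z] for r in rr]);uv=proj(n,P).astype(np.float32)
        v=cv2.remap(g.astype(np.float32),uv[None,:,0],uv[None,:,1],cv2.INTER_LINEAR)[0]
        w=v-np.median(v)
        if w.max()>12:
            w=np.clip(w-w.max()*.4,0,None);r=(w*rr).sum()/w.sum();pts.append((c0[0]+r*np.cos(t),c0[1]+r*np.sin(t)))
    p=np.array(pts);s=least_squares(lambda q:np.hypot(p[:,0]-q[0],p[:,1]-q[1])-q[2],[*c0,r0],loss="soft_l1",f_scale=.001)
    return s.x,len(p),np.std(s.fun)
def blob(im,lo,hi,box):
    x,y,w,h=box;m=cv2.inRange(cv2.cvtColor(im,cv2.COLOR_BGR2HSV)[y:y+h,x:x+w],lo,hi)
    yy,xx=np.nonzero(m);return np.stack([xx+x,yy+y],1)
E
python3 - <<'E'
from fit import *
for n in ("scene","top"):
    im=cv2.imread(f"pics/{n}4.png"); r=ringfit(n,im); print(n,r)
    c=r[0][:2]
    k=(295,222) if n=="top" else (260,240)
    cv2.imwrite(f"pics/{n}4z.png",cv2.resize(im[k[1]:k[1]+80,k[0]:k[0]+100],None,fx=8,fy=8,interpolation=cv2.INTER_CUBIC)[:600])
    for yaw in (-16,-18,-20):
        e=np.array([np.cos(np.radians(yaw)),np.sin(np.radians(yaw)),0]);f=np.array([-e[1],e[0],0])
        P=np.array([*c,0])
        out=[]
        for nm,x,y,z in (("stripeout",.056,0,.01),("stripein",.034,0,.01),("postin",.059,0,.05),("postA",.067,.009,.05),("stopA",-.056,.025,.05),("stopB",-.056,-.025,.05)):
            q=(proj(n,P+x*e+y*f+[0,0,z])[0]-k+.5)*8-.5; out.append((nm,q.round(0).tolist()))
        print(yaw,out)
E
```

```text
scene (array([ 0.50107691, -0.0682311 ,  0.03079616]), 119, np.float64(0.0022637877017097547))
-16 [('stripeout', [440.0, 546.0]), ('stripein', [423.0, 481.0]), ('postin', [441.0, 423.0]), ('postA', [488.0, 441.0]), ('stopA', [453.0, 98.0]), ('stopB', [250.0, 123.0])]
-18 [('stripeout', [432.0, 547.0]), ('stripein', [417.0, 481.0]), ('postin', [431.0, 424.0]), ('postA', [478.0, 444.0]), ('stopA', [462.0, 99.0]), ('stopB', [258.0, 120.0])]
-20 [('stripeout', [423.0, 548.0]), ('stripein', [412.0, 482.0]), ('postin', [422.0, 425.0]), ('postA', [467.0, 446.0]), ('stopA', [470.0, 101.0]), ('stopB', [266.0, 117.0])]
top (array([ 0.5004753 , -0.07224911,  0.03056537]), 120, np.float64(0.00033958440229423154))
-16 [('stripeout', [376.0, 138.0]), ('stripein', [357.0, 208.0]), ('postin', [385.0, 99.0]), ('postA', [362.0, 64.0]), ('stopA', [191.0, 463.0]), ('stopB', [364.0, 511.0])]
-18 [('stripeout', [383.0, 140.0]), ('stripein', [361.0, 210.0]), ('postin', [392.0, 101.0]), ('postA', [370.0, 65.0]), ('stopA', [185.0, 458.0]), ('stopB', [356.0, 512.0])]
-20 [('stripeout', [389.0, 142.0]), ('stripein', [364.0, 211.0]), ('postin', [399.0, 103.0]), ('postA', [378.0, 67.0]), ('stopA', [179.0, 453.0]), ('stopB', [349.0, 513.0])]
```

View pics/top4z.png

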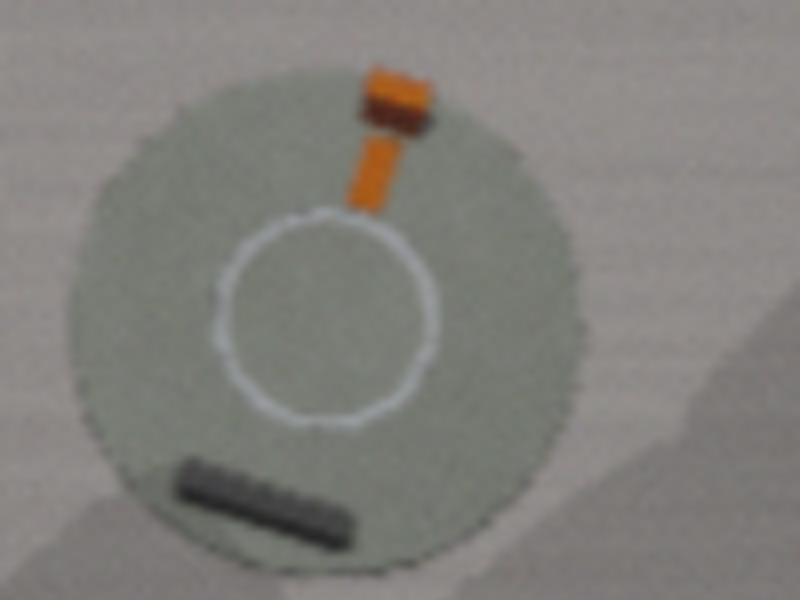

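View pics/scene4z.png

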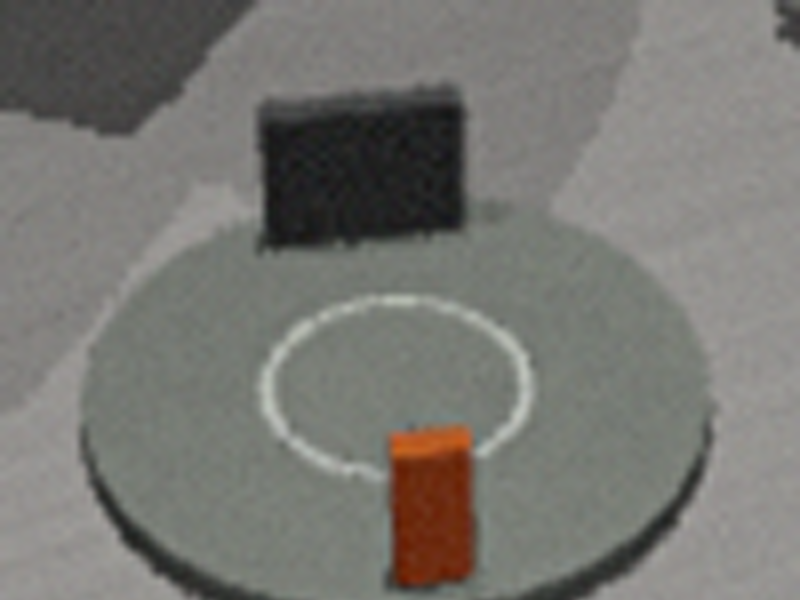

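Run:
```python
from h import *
tc=lambda x,y:cr(180,195,8,x,y); sc=lambda x,y:cr(400,190,5,x,y)
T=atz("top",tc(185,256),.045);S=atz("scene",sc(323.5,304),.045);print(T,S)
for nm,n,x in (("top","top",tc(250,152)),("scene","scene",sc(340,368))):
    L=atz(n,x,.040);c=T if n=="top" else S;d=L-c;print(nm,np.hypot(*d[:2]),np.degrees(np.arctan2(d[1],d[0])))
# predicted lug top corners by yaw
for yaw in (-24,-27,-30,-33):
    for n,c,k0 in (("top",T,(180,195,8)),("scene",S,(400,190,5))):
        a=np.radians(yaw);e=np.array([np.cos(a),np.sin(a)]);f=np.array([-e[1],e[0]])
        print(yaw,n,[((proj(n,np.append(c[:2]+r*e+w*f,.04))[0]-k0[:2]+.5)*k0[2]-.5).round(0).tolist() for r,w in ((.042,.006),(.042,-.006),(.028,.006),(.028,-.006))])
im=cv2.imread("pics/top4.png");cv2.imwrite("pics/t5.png",cv2.resize(im[205:245,185:230],None,fx=16,fy=14,interpolation=cv2.INTER_CUBIC))
im=cv2.imread("pics/scene4.png");cv2.imwrite("pics/s5.png",cv2.resize(im[235:285,440:490],None,fx=12,fy=12,interpolation=cv2.INTER_CUBIC))
go([.579,.234,.28],61.5,14)
```

```text
[0.57720943 0.23175581 0.045     ] [0.58035511 0.2356051  0.045     ]
top 0.03585264037557458 -26.610218277183378
scene 0.03426753857900555 -29.153445047163753
-24 top [[236.0, 123.0], [273.0, 139.0], [214.0, 166.0], [251.0, 182.0]]
-24 scene [[370.0, 380.0], [339.0, 381.0], [358.0, 357.0], [328.0, 358.0]]
-27 top [[243.0, 125.0], [279.0, 143.0], [219.0, 167.0], [255.0, 185.0]]
-27 scene [[364.0, 381.0], [333.0, 381.0], [355.0, 358.0], [324.0, 358.0]]
-30 top [[250.0, 128.0], [285.0, 147.0], [224.0, 168.0], [259.0, 188.0]]
-30 scene [[359.0, 381.0], [327.0, 380.0], [351.0, 358.0], [320.0, 357.0]]
-33 top [[257.0, 130.0], [291.0, 152.0], [229.0, 170.0], [263.0, 192.0]]
-33 scene [[353.0, 381.0], [321.0, 379.0], [347.0, 359.0], [316.0, 357.0]]
t 8.7 pos [ 0.4903 -0.3808  0.3086] rot [179.72   0.33  91.34] w 0.093 F [ 0.6 -0.4  1.7]
tool shift [612.7 102.9  25.6] len 621.8 per row /14 [43.8  7.4  1.8]
turn [  0.08   0.45 -60.16]
```

View pics/s5.png

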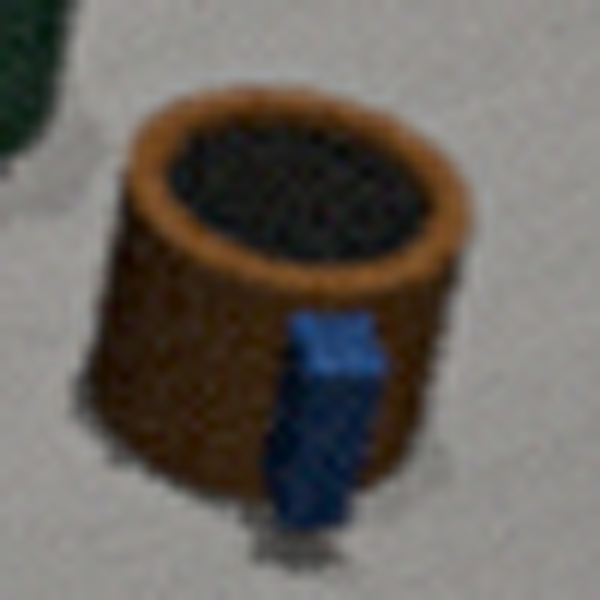

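View pics/t5.png

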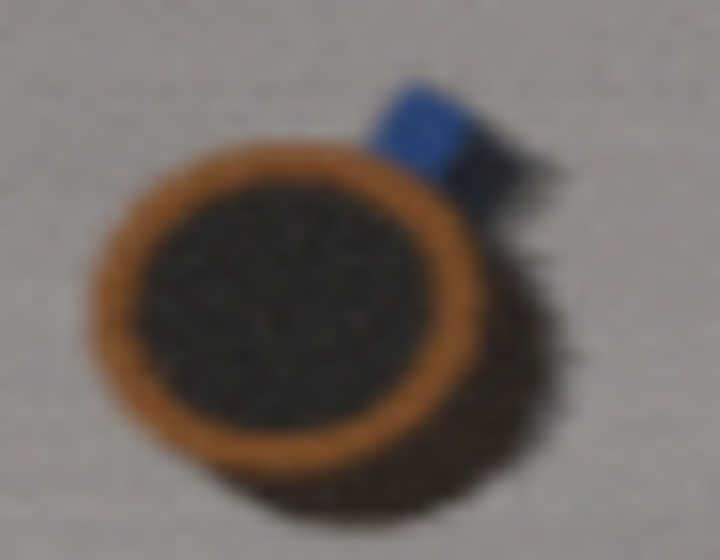

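Emit:
{"method": "apply_moves", "body": {"commands": [[1,0,0,0,0,0,-8.5],[1,0,0,0,0,0,-8.5],[1,0,0,0,0,0,-8.5],[1,0,0,0,0,0,-8.5],[1,0,0,0,0,0,-8.5],[1,0,0,0,0,0,-8.5],[1,0,0,0,0,0,-8.5],[1,10,26,0,0,0,0],[1,17,44,0,0,0,0],[1,17,44,0,0,0,0]]}}

```text
time: 9.7
tool_pos: [0.506, -0.2578, 0.3025]
tcp_rot: [180.0, -0.1, 150.7]
contact_force: [-0.6, -0.3, -0.1]
width: 0.0933
```

Emit:
{"method": "apply_moves", "body": {"commands": [[1,17,44,0,0,0,0],[1,17,44,0,0,0,0],[1,17,44,0,0,0,0],[1,17,44,0,0,0,0],[1,17,44,0,0,0,0],[1,17,44,0,0,0,0],[1,17,44,0,0,0,0],[1,17,44,0,0,0,0],[1,17,44,0,0,0,0],[1,17,44,0,0,0,0]]}}

```text
time: 10.7
tool_pos: [0.572, 0.2105, 0.3031]
tcp_rot: [-180.0, -0.0, 150.8]
contact_force: [1.1, -0.6, 0.7]
width: 0.0932
```

Run:
```python
from h import *
go([.5788,.2337,.12],61,4)
```

```text
t 10.7 pos [0.572  0.2105 0.3031] rot [-1.7998e+02 -2.0000e-02  1.5084e+02] w 0.0932 F [ 1.1 -0.6  0.7]
tool shift [  5.4  23.7 183.1] len 184.7 per row /4 [ 1.3  5.9 45.8]
turn [-0.02 -0.02 -0.16]
```

Emit:
{"method": "apply_moves", "body": {"commands": [[1,5.4,23.7,20,0,0,0],[1,0,0,45,0,0,0],[1,0,0,45,0,0,0],[1,0,0,45,0,0,0],[1,0,0,28,0,0,0],[1,0,0,0,0,0,0],[1,0,0,0,0,0,0]]}}

```text
time: 11.4
tool_pos: [0.5791, 0.2318, 0.1207]
tcp_rot: [-180.0, -0.0, 150.8]
contact_force: [1.5, 0.1, 0.7]
width: 0.093
```

Run:
```python
from h import *
go([.5788,.2337,.013],61,4)
im=eyes.grab_frame("scene")[:,:,::-1]
cv2.imwrite("pics/s6.png",cv2.resize(im[150:300,390:540],None,fx=4,fy=4,interpolation=cv2.INTER_CUBIC))
im=eyes.grab_frame("top")[:,:,::-1]
cv2.imwrite("pics/t6.png",im)
```

```text
t 11.4 pos [0.5791 0.2318 0.1207] rot [-1.7997e+02 -3.0000e-02  1.5084e+02] w 0.093 F [1.5 0.1 0.7]
tool shift [  1.1   1.5 107.7] len 107.7 per row /4 [ 0.3  0.4 26.9]
turn [-0.03 -0.03 -0.16]
```

View pics/s6.png

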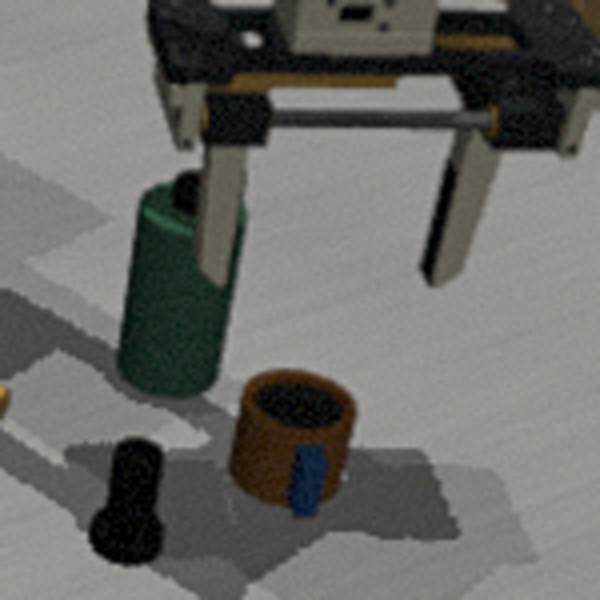

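View pics/t6.png

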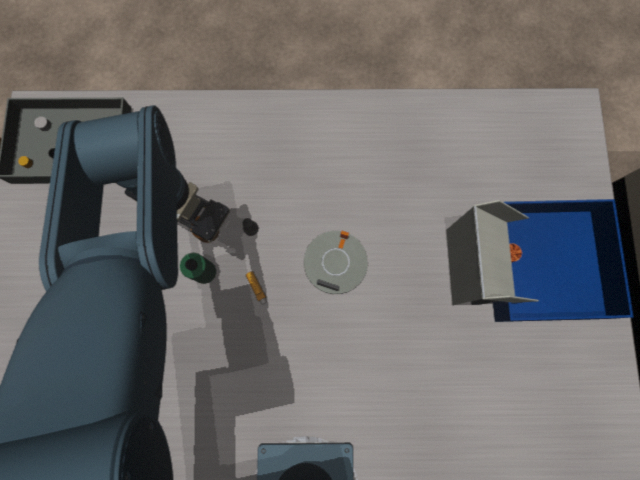

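The stack lies in the bin at (515,252) in the top view. The fingers line up with the cup and clear the can, so I'll descend and grip.

Emit:
{"method": "apply_moves", "body": {"commands": [[1,1.1,1.5,25,0,0,0],[1,0,0,30,0,0,0],[1,0,0,30,0,0,0],[1,0,0,15,0,0,0],[1,0,0,7,0,0,0],[1,0,0,0,0,0,0],[0,0,0,0,0,0,0],[0,0,0,0,0,0,0],[0,0,0,0,0,0,0],[0,0,0,0,0,0,0]], "force": 40}}

```text
time: 12.5
tool_pos: [0.5793, 0.2338, 0.0144]
tcp_rot: [180.0, 0.1, 150.8]
contact_force: [-0.8, 0.1, 0.5]
width: 0.0658
```

Emit:
{"method": "apply_moves", "body": {"commands": [[0,0,0,0,0,0,0],[0,0,0,0,0,0,0],[0,0,0,0,0,0,0],[0,0,0,0,0,0,0]]}}

```text
time: 12.9
tool_pos: [0.5791, 0.2338, 0.014]
tcp_rot: [180.0, 0.0, 150.8]
contact_force: [-0.1, 1.3, 3.3]
width: 0.0556
```

Run:
```python
from h import *
go([.5788,.2337,.013],61,4)
im=eyes.grab_frame("scene")[:,:,::-1]
cv2.imwrite("pics/s7.png",cv2.resize(im[190:300,400:520],None,fx=5,fy=5,interpolation=cv2.INTER_CUBIC))
p=atz("top",(515,252),.03);print(p)
```

```text
t 12.9 pos [0.5791 0.2338 0.014 ] rot [1.7997e+02 2.0000e-02 1.5084e+02] w 0.0556 F [-0.1  1.3  3.3]
tool shift [ 0.2 -0.2  1. ] len 1.0 per row /4 [ 0.  -0.1  0.2]
turn [ 0.03  0.02 -0.16]
[ 0.51681318 -0.48565014  0.03      ]
```

View pics/s7.png

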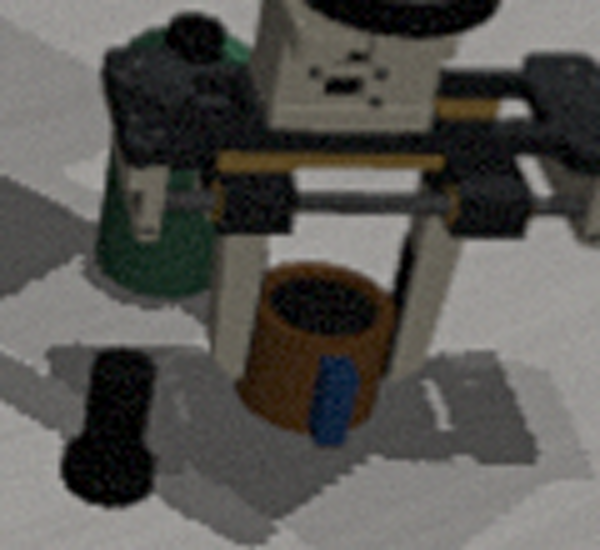

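Emit:
{"method": "apply_moves", "body": {"commands": [[0,0,0,-10,0,0,0],[0,0,0,-25,0,0,0],[0,0,0,-40,0,0,0],[0,0,0,-40,0,0,0],[0,0,0,-25,0,0,0],[0,0,0,0,0,0,-5.3],[0,0,0,0,0,0,-5.3],[0,0,0,0,0,0,0]]}}

```text
time: 13.75
tool_pos: [0.578, 0.2334, 0.1533]
tcp_rot: [-179.9, -0.1, 161.5]
contact_force: [-0.3, -0.1, -4.8]
width: 0.0552
```

Run:
```python
from h import *
go([.5008,-.0702,.1],71.5,8)
```

```text
t 13.75 pos [0.578  0.2334 0.1533] rot [-1.7994e+02 -8.0000e-02  1.6149e+02] w 0.0552 F [-0.3 -0.1 -4.8]
tool shift [ -23.2 -312.4   53.6] len 317.8 per row /8 [ -2.9 -39.    6.7]
turn [-0.06 -0.08 -0.01]
```

Emit:
{"method": "apply_moves", "body": {"commands": [[0,-2,-22,0,0,0,0],[0,-3,-40,0,0,0,0],[0,-3,-40,0,0,0,0],[0,-3,-40,0,0,0,0],[0,-3,-40,0,0,0,0],[0,-3,-40,0,0,0,0],[0,-3,-40,20,0,0,0],[0,-2,-30,30,0,0,0],[0,-1,-20,30,0,0,0],[0,0,0,20,0,0,0]]}}

```text
time: 14.75
tool_pos: [0.4992, -0.0716, 0.0516]
tcp_rot: [-180.0, -0.2, 161.1]
contact_force: [-0.1, 0.3, -4.1]
width: 0.0557
```

Emit:
{"method": "apply_moves", "body": {"commands": [[0,0,0,0,0,0,0],[0,0,0,0,0,0,0],[0,0,0,0,0,0,0]]}}

```text
time: 15.05
tool_pos: [0.5024, -0.0693, 0.0549]
tcp_rot: [-180.0, 0.1, 161.4]
contact_force: [0.7, 0.9, -4.4]
width: 0.0552
```

Run:
```python
from h import *
go([.5008,-.0702,.024],71.5,1)
im=eyes.grab_frame("scene")[:,:,::-1]
cv2.imwrite("pics/scene8.png",im)
cv2.imwrite("pics/s8.png",cv2.resize(im[220:330,250:370],None,fx=5,fy=5,interpolation=cv2.INTER_CUBIC))
im=eyes.grab_frame("top")[:,:,::-1]
cv2.imwrite("pics/t8.png",cv2.resize(im[200:310,270:390],None,fx=5,fy=5,interpolation=cv2.INTER_CUBIC))
```

```text
t 15.05 pos [ 0.5024 -0.0693  0.0549] rot [-1.8000e+02  1.2000e-01  1.6144e+02] w 0.0552 F [ 0.7  0.9 -4.4]
tool shift [ 1.3 -1.4 30.9] len 30.9 per row /1 [ 1.3 -1.4 30.9]
turn [-0.    0.12 -0.06]
```

View pics/s8.png

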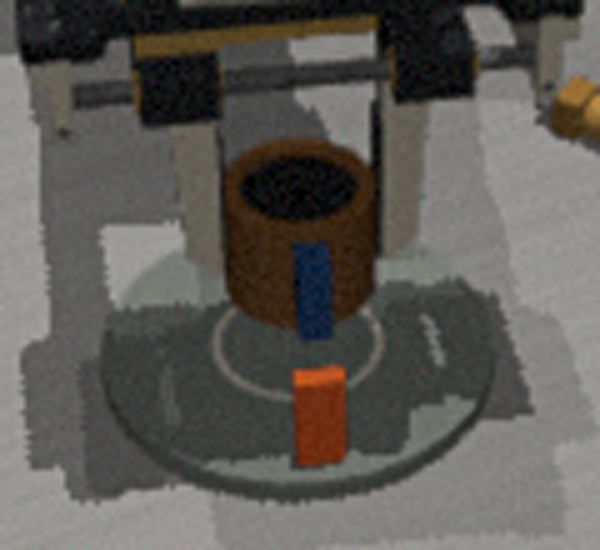

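View pics/t8.png

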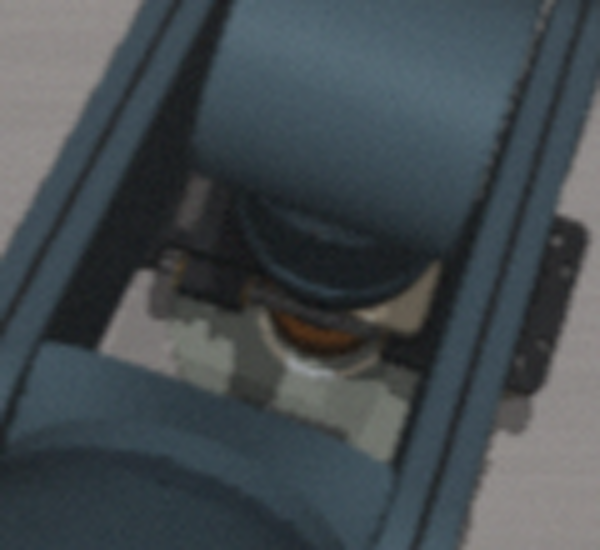

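Run:
```python
from h import *
s=lambda x,y:cr(250,220,5,x,y)
# fit rim outer ellipse: extremes L/R/T/B
c=np.array([.5024,-.0693])
from scipy.optimize import least_squares
obs={'L':223,'R':377,'T':137,'B':217}
th=np.linspace(0,2*np.pi,200)
def ext(q,z):
    P=np.stack([q[0]+.028*np.cos(th),q[1]+.028*np.sin(th),0*th+z],1);uv=(proj("scene",P)-[250,220]+.5)*5-.5
    return uv[:,0].min(),uv[:,0].max(),uv[:,1].min(),uv[:,1].max()
for z in (.084,.086,.088):
    r=least_squares(lambda q:np.array(ext(q,z))-[222,378,137,217],c,diff_step=1e-4,x_scale=.01);print(z,r.x,r.fun.round(1))
# same for ring: outer r .0325
def ext2(q):
    P=np.stack([q[0]+.0325*np.cos(th),q[1]+.0325*np.sin(th),0*th+.01],1);uv=(proj("scene",P)-[260,240]+.5)*8-.5
    return uv[:,0].min(),uv[:,0].max(),uv[:,1].min()
r=least_squares(lambda q:np.array(ext2(q))-[260,536,294],c,diff_step=1e-4,x_scale=.01);print("ring",r.x,r.fun.round(1))
```

```text
0.084 [ 0.49625482 -0.06328272] [ 1.1 -1.1 -7.3  6.6]
0.086 [ 0.49858166 -0.0643922 ] [ 0.8 -0.8 -7.5  6.8]
0.088 [ 0.5009084  -0.06550164] [ 0.6 -0.6 -7.7  6.9]
ring [ 0.50063721 -0.06754238] [ 1.3 -1.3  0.1]
```

Emit:
{"method": "apply_moves", "body": {"commands": [[0,1.3,-1.4,10,0,0,0],[0,0,0,10,0,0,0],[0,0,0,6,0,0,0],[0,0,0,2,0,0,0],[0,0,0,0,0,0,0],[0,0,0,0,0,0,0],[0,0,0,0,0,0,0],[0,0,0,0,0,0,0]]}}

```text
time: 15.95
tool_pos: [0.4999, -0.0704, 0.0259]
tcp_rot: [-180.0, 0.0, 161.4]
contact_force: [0.0, 0.7, -5.0]
width: 0.0558
```

Run:
```python
from h import *
go([.5008,-.0702,.024],71.5,1)
im=eyes.grab_frame("scene")[:,:,::-1]
cv2.imwrite("pics/scene9.png",im)
cv2.imwrite("pics/s9.png",cv2.resize(im[240:320,260:360],None,fx=8,fy=8,interpolation=cv2.INTER_CUBIC)[:600])
```

```text
t 15.95 pos [ 0.4999 -0.0704  0.0259] rot [-1.8000e+02  4.0000e-02  1.6144e+02] w 0.0558 F [ 0.   0.7 -5. ]
tool shift [-0.8  0.5  1.9] len 2.1 per row /1 [-0.8  0.5  1.9]
turn [-0.    0.04 -0.06]
```

View pics/s9.png

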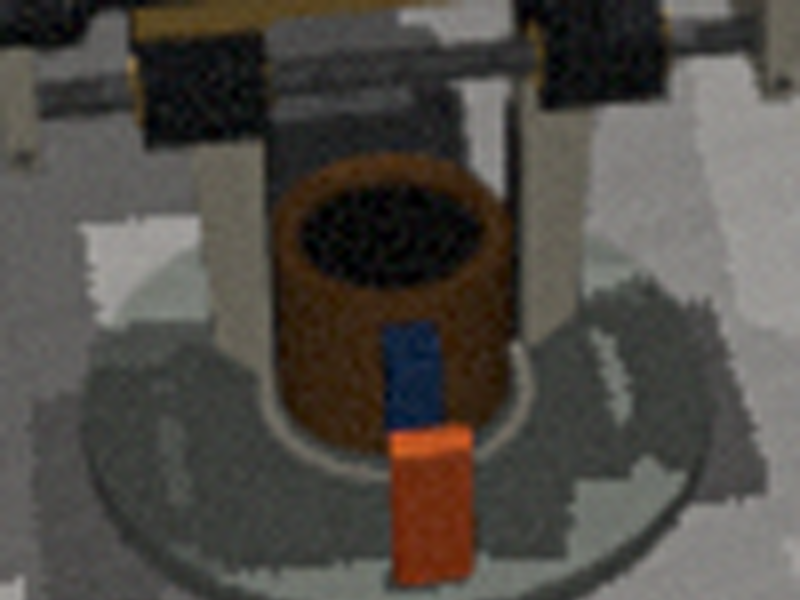

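Run:
```python
from h import *
for c in ([.5008,-.068],[.4995,-.0675]):
  for yaw in (-14,-17,-20,-23):
    a=np.radians(yaw);e=np.array([np.cos(a),np.sin(a)]);f=np.array([-e[1],e[0]])
    g=lambda x,y,z:((proj("scene",np.append(np.array(c)+x*e+y*f,z))[0]-[260,240]+.5)*8-.5).round(0).tolist()
    print(c,yaw,"lug",g(.042,.006,.052),g(.042,-.006,.052),g(.028,.006,.052),g(.028,-.006,.052),"post",g(.059,.009,.05),g(.059,-.009,.05))
  P=[((proj("scene",[c[0]+.028*np.cos(t),c[1]+.028*np.sin(t),z])[0]-[260,240]+.5)*8-.5) for z in (.012,.057) for t in np.linspace(0,6.28,100)]
  P=np.array(P);print("bottom",P[:100,1].max(),"LR",P[:100,0].min(),P[:100,0].max(),"rim T,B,L,R",P[100:,1].min(),P[100:,1].max(),P[100:,0].min(),P[100:,0].max())
```

```text
[0.5008, -0.068] -14 lug [459.0, 360.0] [407.0, 368.0] [445.0, 320.0] [394.0, 328.0] post [490.0, 414.0] [410.0, 427.0]
[0.5008, -0.068] -17 lug [450.0, 362.0] [397.0, 368.0] [439.0, 322.0] [387.0, 328.0] post [477.0, 417.0] [396.0, 428.0]
[0.5008, -0.068] -20 lug [440.0, 364.0] [387.0, 369.0] [433.0, 323.0] [380.0, 328.0] post [463.0, 420.0] [382.0, 428.0]
[0.5008, -0.068] -23 lug [431.0, 365.0] [377.0, 368.0] [427.0, 324.0] [374.0, 327.0] post [449.0, 423.0] [368.0, 427.0]
bottom 457.4742810090702 LR 278.55944704147987 514.3540203627372 rim T,B,L,R 155.26010413072845 309.2148051670406 271.37288177897335 514.264928845198
[0.4995, -0.0675] -14 lug [459.0, 355.0] [406.0, 364.0] [445.0, 316.0] [393.0, 324.0] post [489.0, 410.0] [410.0, 423.0]
[0.4995, -0.0675] -17 lug [449.0, 358.0] [396.0, 364.0] [439.0, 318.0] [386.0, 324.0] post [476.0, 413.0] [395.0, 423.0]
[0.4995, -0.0675] -20 lug [440.0, 360.0] [386.0, 364.0] [433.0, 319.0] [380.0, 324.0] post [463.0, 416.0] [381.0, 423.0]
[0.4995, -0.0675] -23 lug [430.0, 361.0] [376.0, 364.0] [426.0, 320.0] [373.0, 323.0] post [449.0, 418.0] [367.0, 423.0]
bottom 453.4095112341738 LR 278.17167811384024 513.6770830015244 rim T,B,L,R 151.65004111776216 305.21611007751926 270.98282901715675 513.5677251974989
```

The cup is centred in the ring to about 1 mm: its base spans 278–515 and the ring 262–533. The lug is about 1.5° clockwise of the mark. I'll trim that, lower the cup and release.

Emit:
{"method": "apply_moves", "body": {"commands": [[0,-1,0,0,0,0,-1.2],[0,0,0,1,0,0,0],[0,0,0,1,0,0,0],[0,0,0,0.5,0,0,0],[0,0,0,0,0,0,0],[0,0,0,0,0,0,0]]}}

```text
time: 16.6
tool_pos: [0.5008, -0.0707, 0.0239]
tcp_rot: [-180.0, 0.0, 162.6]
contact_force: [-2.4, 0.1, 7.1]
width: 0.055
```

Emit:
{"method": "apply_moves", "body": {"commands": [[0.75,0,0,0,0,0,0],[0.75,0,0,0,0,0,0],[0.85,0,0,0,0,0,0],[1,0,0,0,0,0,0],[1,0,0,0,0,0,0],[1,0,0,-5,0,0,0],[1,0,0,-15,0,0,0],[1,0,0,-30,0,0,0],[1,0,0,-45,0,0,0],[1,0,0,-45,0,0,0]]}}

```text
time: 17.6
tool_pos: [0.4999, -0.0704, 0.1645]
tcp_rot: [180.0, -0.1, 162.6]
contact_force: [-0.3, 0.4, -0.2]
width: 0.0928
```

Emit:
{"method": "apply_moves", "body": {"commands": [[1,0,0,-45,0,0,0],[1,35,30,-10,0,0,0],[1,35,30,0,0,0,0],[1,25,40,0,0,0,0],[1,25,40,0,0,0,0],[1,10,40,0,0,0,0],[1,0,40,0,0,0,0],[1,0,20,0,0,0,0],[1,0,0,0,0,0,0]]}}

```text
time: 18.5
tool_pos: [0.4483, 0.1995, 0.2183]
tcp_rot: [180.0, 0.0, 162.8]
contact_force: [-0.5, 0.0, 0.1]
width: 0.0931
```

Run:
```python
from h import *
go()
for n,k in (("scene",(260,240)),("top",(295,222))):
    im=eyes.grab_frame(n)[:,:,::-1];cv2.imwrite(f"pics/{n}10.png",im)
    cv2.imwrite(f"pics/{n}10z.png",cv2.resize(im[k[1]:k[1]+75,k[0]:k[0]+100],None,fx=8,fy=8,interpolation=cv2.INTER_CUBIC))
```

```text
t 18.5 pos [0.4483 0.1995 0.2183] rot [1.7995e+02 1.0000e-02 1.6284e+02] w 0.0931 F [-0.5  0.   0.1]
```

View pics/scene10z.png

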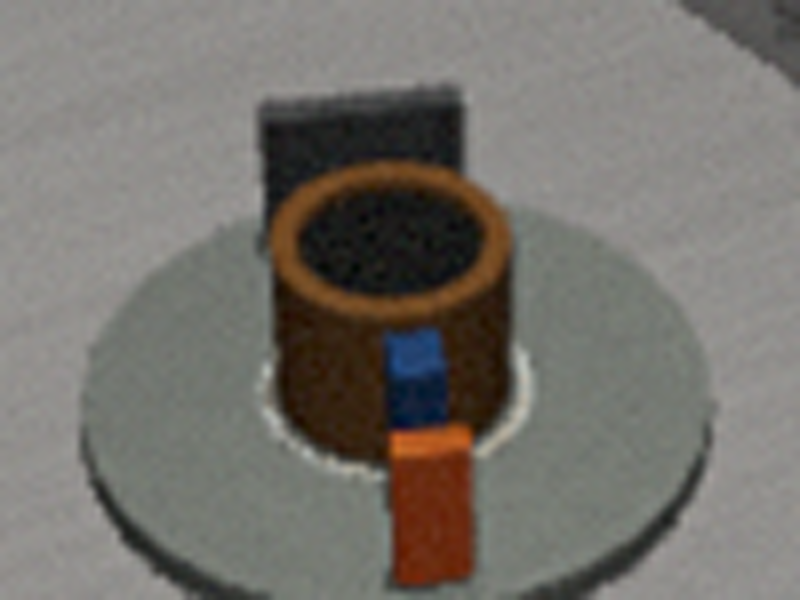

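View pics/top10z.png

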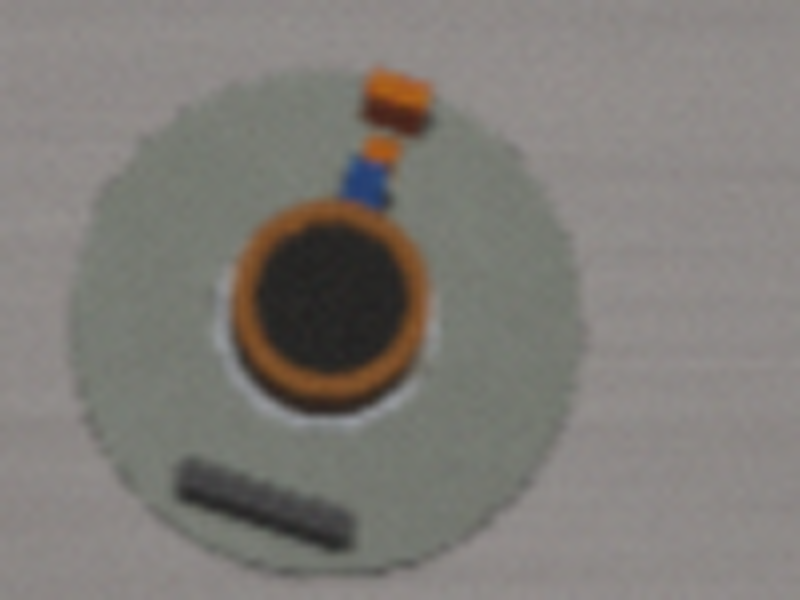

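View pics/top10.png

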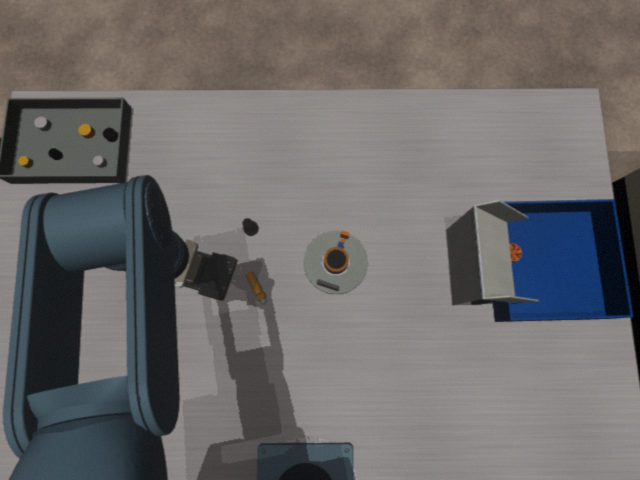

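Run:
```python
from h import *
t=lambda x,y:cr(295,222,8,x,y); s=lambda x,y:cr(260,240,8,x,y)
T=atz("top",t(331.5,300),.055); print("top",T, "lug",atz("top",t(368,182),.05)-T)
S=atz("scene",s(392,237),.055);print("scene",S)
d=atz("top",t(368,182),.05)-T;print(np.hypot(*d[:2]),np.degrees(np.arctan2(d[1],d[0])))
a=cv2.imread("pics/top10.png")[200:325,440:635];b=cv2.imread("pics/scene10.png")[330:450,0:190]
cv2.imwrite("pics/bin.png",np.vstack([cv2.resize(a,(468,300),interpolation=2),cv2.resize(b,(468,296),interpolation=2)]))
```

```text
top [ 0.49845052 -0.07233859  0.055     ] lug [ 0.03459538 -0.0109115  -0.005     ]
scene [ 0.50069113 -0.06820707  0.055     ]
0.03627535494088748 -17.50544492690111
```

View pics/bin.png

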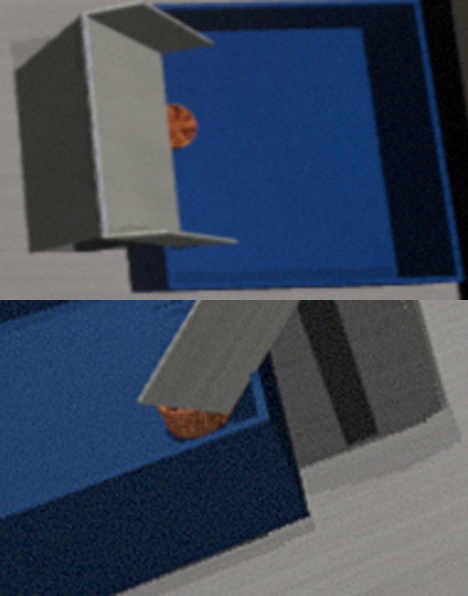

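Run:
```python
from h import *
for t in ("can","tappet","bulb"): print(t,[(x["uv"],round(x["confidence"],2)) for x in eyes.find_in(t,"scene")][:2])
print(ctrl.get_obs()["contact_force"]); print(ctrl.sign_off())
```

```text
can [([434.3, 222.7], 0.79)]
tappet [([424.8, 278.6], 0.62)]
bulb [([371.5, 242.3], 0.93), ([307.9, 275.5], 0.52)]
[ 0.13034845 -0.27566993  0.15131485]
the job is handed in; nothing more can be done
None
```

I sent the washer stack down the chute into the bin, then stood the cup in the white ring with its lug to the orange mark. I let the cup go once it was resting on the plate and handed the job in at about 19 s; sign-off gave no verdict.

- **Cup position:** the two cameras put it 0–2 mm from the plate's centre. They differ by about 4 mm in absolute position, so I measured the cup against the ring within each camera.
- **Cup angle:** the lug points along about -17.5° against about -18.5° for the plate. My readings of each scattered by 1–2°. The cup looks upright.
- **Setting down:** the wrist force rose to 7 N before I opened the jaws, so the cup was already on the plate and did not drop.
- **Stack:** it lies in the bin about 0.1 m along the chute's -y. It was at the same pixel in two pictures about 7 s apart, so it is at rest. The chute's lower edge partly hides it, and it seems to lie pin down.
- **Tappet, bulb and can:** the networks found each within a few pixels of where it started. The tappet's reading differed most, about 4 px at a confidence of 0.62. I did not check that one further, but the gripper stayed clear of it.
- **Arm:** it ended raised clear of everything, with no contact force beyond noise.

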